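# Release the latched stirrer key

### The arm

A 6-joint arm with a two-finger parallel gripper is mounted at the origin on the work surface. World frame = base frame: x ahead of the robot, y to its left, z up, the work surface at z = 0. Lengths are in m, angles in rad, forces in N, time in s.
With the tool pointing down it reaches from about 0.35 to 0.85 m from the base axis. Payload 8.1 kg.
Tool frame: the origin (TCP) lies on the front face of the gripper's body, between the roots of the fingers; the fingertips stand 73 mm ahead of it and the grasp point (between the pads) lies 54 mm ahead of it (manip.tip_reach is the distance from the TCP to the fingertips, in m); y points along the fingers, z is the direction in which the jaws open and shut, and the axes are right-handed (so a half turn about y gives the same grasp; the last joint's range is limited). The gripper opens to 85 mm and grips with 20 to 120 N. Pads are 22 mm wide; open, the fingers measure 114 mm over their backs; the gripper's body (76 mm by 85 mm) begins 54 mm behind the grasp point. The pads swing forward as they close: fully open they stand 13 mm farther back than shut.
Start: joints at [1.033, 0.13, 1.488, -0, 1.523, -0.085], TCP at [0.262, 0.54, 0.304] pointing down, gripper open.
Joint ranges: [-2.96, 2.96], [-0.89, 2.26], [0.02, 2.5], [-1.34, 4.48], [0, 2.73], [-2.66, 2.66]. Speed limits (rad/s): [2.39, 2.39, 2.79, 3.14, 3.14, 3.14].

### API

Orientations are given as a unit quaternion [w, x, y, z].
In Python, from bench import manip, grab_frame, camera_params gives the robot as it stands.
- The arm moves only by the shell command python3 -m creep 'ROWS' [OPENING] [FORCE]. ROWS is JSON, a list of rows, each an object of numbers: "x", "y", "z": the shift along the tool's x, y, z in mm; "ax", "ay", "az": the turn, a rotation vector about the tool's x, y, z in degrees. In form: [{"x": .., "y": .., "z": .., "ax": .., "ay": .., "az": ..}, ...]. A call has 1 to 12 rows; each row is the pose to reach, as a shift and turn from the pose commanded when the call began, along the tool's axes at that moment; what a row does not reach only later rows make up. A row lasts 1/8 s, in which the tool goes at most 62.5 mm and 10.7 degrees, less where a joint would pass 70% of its speed; a pose out of reach is approached as far as the arm can. A call with a gripper value outside its range is refused whole. OPENING is the closure, from 0 (fully open) to 1 (shut), set as the call begins (- or left out, the last holds). The fingers move at their own pace and stop on an object; FORCE is the grip in N (left out, the last holds). Time passes only in rows, so rows that repeat a pose let the fingers close. It gives the time, the measured TCP pose, the force and the opening at its end, in the units of the state.
- manip.read_state(): the state, without advancing time (a new reading comes with each control period).
- grab_frame(name): name is "scene" or "top" or "wrist"; returns (picture, depth): 420x560x3 uint8, red, green, blue; 420x560 float32, m along the optical axis (not along the pixel's ray), 0 where there is no reading.
- camera_params(name): a dict with "fx", "fy", "cx", "cy" (pixels), "xyz" and "orientation" of the camera in the world; the wrist camera has in their place "tool_from_camera" (4x4, takes a point from camera to tool coordinates, whose origin is the TCP and whose axes are the tool frame's). Camera axes: x right, y down, z forward; pixel columns grow to the right and rows downward; lengths in m; the calibration is good to about 2 mm. The wrist camera is an equidistant fisheye: a pixel r from the principal point sees the ray r / f radians off the axis. A picture is of the moment at which its call begins: read the wrist's pose just before it. camera_params takes no time and is no camera call.
- manip.hand_in(): hands the job in, once; it reports no verdict.
The state is a dict: "time": time; "qpos": joint angles; "dq": joint speeds; "tau": joint torques, N m; "eef_pos": TCP position; "eef_rot": TCP orientation; "wrist_force": force on the tool from outside, world axes, zero at the start; "torque": the same for the moment, N m; "width": finger opening in m.
Only numpy, scipy, OpenCV 4.12 (cv2) and the standard library are available. Lean on these libraries where they do the work, as an engineer would, in place of code of your own. Each camera call takes 0.05 s, during which the arm holds its last target.

### The job

One of the four identical white keys on the stirrer's grey control box has been left latched down. With closed fingertips, first tap every key lightly, in order along the row starting at the amber lamp's end, to feel which one it is, never pushing a key that is up as far as half its travel and not yet releasing the latched one; then lift off, press the latched key on down until its catch lets go, and draw back so that all four stand up level. Nothing is to be picked up, and the glassware and other things around stay where they are.

Things in the scene. Friction and masses are not known exactly. Their poses are not given: they have to be found in the camera images.
- console: Fixed grey control box, 150 mm deep (x) by 260 mm (y) by 55 mm high, flat top. Origin: centre of its underside, on the table; z up, its -x side (the key side) faces the robot, +y towards the amber lamp's end. Four keys in one row at x = -30 mm and y = +75, +25, -25, -75 mm from the origin: 50 mm apart, 22 mm clear between caps.
- lamp (a point): Top of the small amber pilot lamp (18 mm dome) on the box top, at the +y end of the key row, 37 mm beyond the first key's centre; it stands 11 mm above the box top.
- row (a point): Middle of the key row, on the box top (55 mm up), axes as the box's. A key that is up gives from about 1.3 N and 0.5 N more per mm, 8.5 mm to its stop; it springs back and does not latch. The latched key sits 5 mm lower and does not give below about 3.8 N; 2 mm further (about 4.8 N; stop at 3.5 mm, 5.5 N) its catch lets go, and it rises when the finger leaves.
- key_a: One of the four identical white key caps (34 mm deep along the box's x, 28 mm wide, 20 mm high). Origin: centre of its top face; it moves with the cap; axes as the box's. The top stands 71 mm above the table (16 mm above the box top) when up, 66 mm when latched, 62.5 mm at the bottom stop. Which letter stands where, and which is latched, must be found out.
- key_b: One of the four identical white key caps (34 mm deep along the box's x, 28 mm wide, 20 mm high). Origin: centre of its top face; it moves with the cap; axes as the box's. The top stands 71 mm above the table (16 mm above the box top) when up, 66 mm when latched, 62.5 mm at the bottom stop. Which letter stands where, and which is latched, must be found out.
- key_c: One of the four identical white key caps (34 mm deep along the box's x, 28 mm wide, 20 mm high). Origin: centre of its top face; it moves with the cap; axes as the box's. The top stands 71 mm above the table (16 mm above the box top) when up, 66 mm when latched, 62.5 mm at the bottom stop. Which letter stands where, and which is latched, must be found out.
- key_d: One of the four identical white key caps (34 mm deep along the box's x, 28 mm wide, 20 mm high). Origin: centre of its top face; it moves with the cap; axes as the box's. The top stands 71 mm above the table (16 mm above the box top) when up, 66 mm when latched, 62.5 mm at the bottom stop. Which letter stands where, and which is latched, must be found out.
- vial: Loose bystander, leave alone: small amber glass vial with a blue cap, 22 mm across, 42 mm high, standing on the box's rear deck. Origin: centre of its underside.
- screw_cap: Loose bystander, leave alone: red screw cap, 32 mm across, 14 mm high, lying on the box's rear deck. Origin: centre of its underside.
- beaker: Loose bystander, leave alone: glass beaker, 72 mm across, 85 mm high, on the stirrer plate. Origin: centre of its underside.
- flask: Loose bystander, leave alone: green glass conical flask, 76 mm across, 100 mm high, on the stirrer plate. Origin: centre of its underside.
- amber_bottle: Loose bystander, leave alone: amber reagent bottle, 72 mm across, 160 mm high. Origin: centre of its underside.
- white_bottle: Loose bystander, leave alone: white bottle with a red cap, 60 mm across, 140 mm high. Origin: centre of its underside.
- jar: Loose bystander, leave alone: clear jar with a white cap, 60 mm across, 75 mm high. Origin: centre of its underside.
- spatula: Loose bystander, leave alone: thin steel double-ended lab spatula lying flat, 190 mm long, 14 mm wide, 6 mm thick; origin under its middle, long along its x.

How it is judged:
By the outcome, as a careful person would: the job done as asked, in the order asked, and still so for the second after the job is handed in, with the robot touching nothing.
It also fails if it takes over 48 s, if anything falls off the work surface, if the arm or the gripper's body presses on something with over 40 N, if the wrist force passes 120 N, or if a joint passes its speed limit or range.

## Working session

There is one attempt and no reset: what is moved stays moved. The work goes in short steps, Python scripts to look and compute and a shell command to move; the robot and the scene stay as the last step left them, time stands still between calls to the robot, and variables do not carry over. Pictures are saved under pics/ and viewed, and the job is handed in when it is done.

```bash
ls; mkdir -p pics; python3 - <<'E'
from bench import manip, grab_frame, camera_params
import cv2
print(manip.read_state(), manip.tip_reach)
for n in ("scene","top","wrist"):
    p,d=grab_frame(n); cv2.imwrite(f"pics/{n}0.png",p[:,:,::-1]); print(n,camera_params(n))
    import numpy as np; np.save(f"pics/{n}0.npy",d)
E
```

```text
pics
{'time': 0.0, 'qpos': array([ 1.03255347e+00,  1.31180201e-01,  1.48930342e+00, -3.35078616e-05,
        1.52301656e+00, -8.53988536e-02]), 'dq': array([-0.00010923, -0.00012061,  0.00029955, -0.00105408,  0.00110349,
       -0.0003846 ]), 'tau': array([ 3.23060622e-04, -5.69400179e+01, -5.00548804e+01,  2.98228292e-05,
        1.44785739e-02,  6.09049084e-05]), 'eef_pos': array([0.2622813 , 0.53915846, 0.30281969]), 'eef_rot': array([-0.68841279,  0.68970383, -0.15893503,  0.15854375]), 'wrist_force': array([-0.27402546, -0.0508102 ,  0.09026126]), 'torque': array([ 0.02330072,  0.02208613, -0.0284606 ]), 'width': 0.08542738424972221} 0.0726
scene {'fx': 476.4010244276565, 'fy': 476.4010244276565, 'cx': 272.8989270905839, 'cy': 202.52154068764307, 'xyz': array([0.99859847, 0.77013453, 0.74836405]), 'orientation': array([-0.1087115 ,  0.22414934,  0.86886174, -0.42780623])}
top {'fx': 432.73637162838594, 'fy': 432.73637162838594, 'cx': 285.0401227247286, 'cy': 209.5857192485113, 'xyz': array([0.46039715, 0.00336526, 1.0431076 ]), 'orientation': array([ 0.0590108 , -0.70194916,  0.707983  , -0.05044971])}
wrist {'fx': 325.19226210127806, 'fy': 325.19226210127806, 'cx': 281.7364354854472, 'cy': 213.43881130555718, 'tool_from_camera': array([[ 1.81043064e-04,  9.57347456e-01,  2.88939122e-01,
        -7.29320994e-02],
       [-4.21116512e-04, -2.88939029e-01,  9.57347408e-01,
        -6.99565950e-02],
       [ 9.99999895e-01, -2.94998144e-04,  3.50844414e-04,
         2.67243618e-04],
       [ 0.00000000e+00,  0.00000000e+00,  0.00000000e+00,
         1.00000000e+00]])}
```

View pics/top0.png

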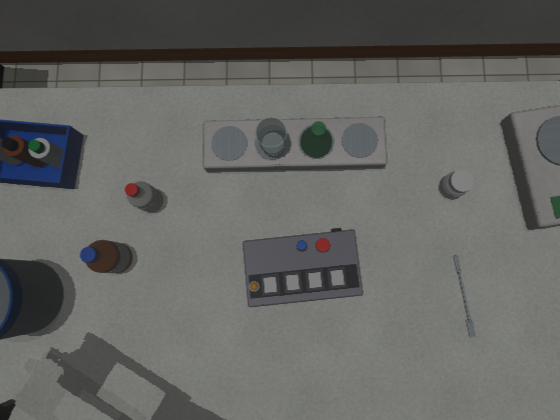

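View pics/scene0.png

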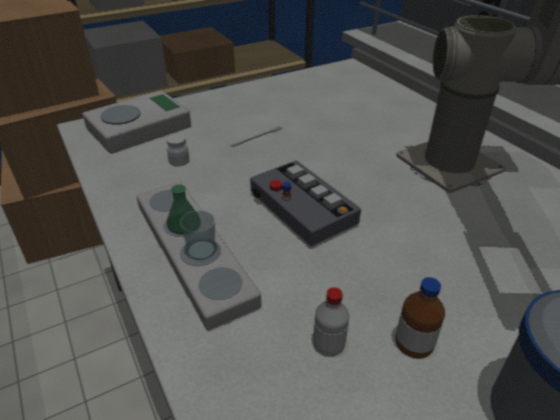

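View pics/wrist0.png

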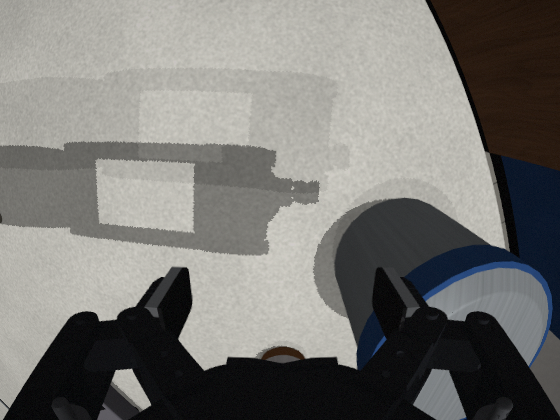

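The top view shows the box: lamp at about (254,286), keys at about (270,285), (292,283), (315,280) and (337,278). The vial (302,245) and red cap (323,245) are on the rear deck. Next I localise the keys.

```bash
cat > h.py <<'E'
import numpy as np, cv2
from scipy.spatial.transform import Rotation as R
from bench import manip, grab_frame, camera_params
def q2R(q): return R.from_quat([q[1],q[2],q[3],q[0]]).as_matrix()
def cloud(n,d):
    c=camera_params(n); v,u=np.mgrid[:d.shape[0],:d.shape[1]]
    P=np.stack([(u-c['cx'])/c['fx']*d,(v-c['cy'])/c['fy']*d,d],-1)
    return P@q2R(c['orientation']).T+c['xyz']
E
python3 - <<'E'
from h import *
s=manip.read_state(); print(np.round(q2R(s['eef_rot']),3))
for n,box in (("top",(225,235,365,310)),("scene",(240,150,365,245))):
    p=cv2.imread(f"pics/{n}0.png"); d=np.load(f"pics/{n}0.npy"); W=cloud(n,d)
    x0,y0,x1,y1=box
    m=np.zeros(d.shape,np.uint8); hsv=cv2.cvtColor(p,cv2.COLOR_BGR2HSV)
    m[y0:y1,x0:x1]=((hsv[...,2]>120)&(hsv[...,1]<60)&(W[...,2]>0.05))[y0:y1,x0:x1]
    k,l,st,c=cv2.connectedComponentsWithStats(m)
    for i in range(1,k):
        if st[i,4]<30: continue
        e=cv2.erode((l==i).astype(np.uint8),np.ones((3,3)))>0
        w=W[l==i]; print(n,c[i].round(1),st[i,4],w.mean(0).round(4),np.median(W[e],0).round(4))
    # box top
    M=np.zeros(d.shape,bool); M[y0-5:y1+5,x0-5:x1+5]=1
    M&=(abs(W[...,2]-.055)<.006)
    pts=W[M][:,:2].astype(np.float32); r=cv2.minAreaRect(pts*1000); print(n,"box",r, np.median(W[M][:,2]))
    am=(hsv[...,0]>8)&(hsv[...,0]<25)&(hsv[...,1]>150)&(hsv[...,2]>100); am[:y0]=0;am[y1:]=0;am[:,:x0]=0;am[:,x1:]=0
    print("lamp",np.median(W[am],0),am.sum())
E
```

```text
[[ 0.899 -0.001  0.437]
 [-0.437 -0.001  0.899]
 [-0.    -1.    -0.001]]
top [336.9 277.2] 151 [ 0.4595 -0.0993  0.0704] [ 0.4599 -0.0995  0.0705]
top [314.4 279.6] 155 [ 0.4546 -0.0494  0.0704] [ 0.4538 -0.0487  0.0705]
top [292.1 282. ] 151 [4.497e-01 1.000e-04 6.530e-02] [4.497e-01 4.000e-04 6.550e-02]
top [269.7 284.4] 156 [0.445  0.0496 0.0763] [0.4436 0.0493 0.0702]
top box ((482.35064697265625, -23.137191772460938), (150.12139892578125, 260.167724609375), 5.546891212463379) 0.0546036930586255
lamp [0.4415527  0.08633146 0.06349021] 36
scene [319.  189.4] 30 [0.4504 0.0033 0.0669] [0.4547 0.001  0.0652]
scene [332.7 197.7] 34 [0.4443 0.052  0.0716] [0.4474 0.0515 0.0723]
scene box ((482.7647399902344, -21.13043212890625), (152.47079467773438, 263.424072265625), 5.445554256439209) 0.05550008224156033
lamp [0.44256795 0.0885203  0.06337802] 20
```

The box centre is at about (0.482,-0.023) with yaw 5.55°. In depth, the second key from the lamp sits 5 mm low, which the taps will confirm. I move above key 1, turning the tool to line up with the box and shutting the fingers.

```bash
python3 -m creep '[{"x":20,"z":-20},{"x":60,"z":-57,"ay":6},{"x":101,"z":-96,"ay":14},{"x":143,"z":-137,"ay":23},{"x":186,"z":-178,"ay":32},{"x":230,"z":-220,"ay":41},{"x":275,"z":-263,"ay":50},{"x":320,"z":-306,"ay":55},{"x":355,"z":-340,"ay":58.4},{"x":373,"z":-356,"ay":58.4},{"x":378.3,"z":-360.7,"ay":58.4},{"x":378.3,"z":-360.7,"ay":58.4}]' 1 40
cat > st.py <<'E'
from h import *
s=manip.read_state(); M=q2R(s['eef_rot']); tip=s['eef_pos']+M[:,1]*manip.tip_reach
print('t',s['time'],'F',s['wrist_force'].round(2),'w',s['width'],'tip',tip.round(4)); print('q',s['qpos'].round(3))
print(M.round(4))
K=np.array([[.4452,.0492],[.4499,-.0005],[.4548,-.0501],[.4597,-.1]])
for k in K: print('to key (tool x,y,z mm):',(M.T@(np.r_[k,.071]-tip)*1000).round(1))
E
python3 st.py
```

```text
t 0.15 F [-0.11  0.04 -0.53] w 0.08531798248851878 tip [0.2622 0.5392 0.2305]
q [ 1.033  0.131  1.489  0.     1.523 -0.085]
[[ 8.992e-01 -8.000e-04  4.375e-01]
 [-4.375e-01 -1.200e-03  8.992e-01]
 [-1.000e-04 -1.000e+00 -1.500e-03]]
to key (tool x,y,z mm): [ 378.9  159.9 -360.3]
to key (tool x,y,z mm): [ 404.9  160.  -403. ]
to key (tool x,y,z mm): [ 431.   160.  -445.4]
to key (tool x,y,z mm): [ 457.2  160.1 -488.2]$[0]: bad value
```

```bash
python3 -m creep '[{"x":20,"y":0,"z":-20,"ax":0,"ay":0,"az":0},{"x":60,"y":0,"z":-57,"ax":0,"ay":6,"az":0},{"x":101,"y":0,"z":-96,"ax":0,"ay":14,"az":0},{"x":143,"y":0,"z":-137,"ax":0,"ay":23,"az":0},{"x":186,"y":0,"z":-178,"ax":0,"ay":32,"az":0},{"x":230,"y":0,"z":-220,"ax":0,"ay":41,"az":0},{"x":275,"y":0,"z":-263,"ax":0,"ay":50,"az":0},{"x":320,"y":0,"z":-306,"ax":0,"ay":55,"az":0},{"x":355,"y":0,"z":-340,"ax":0,"ay":58.4,"az":0},{"x":373,"y":0,"z":-356,"ax":0,"ay":58.4,"az":0},{"x":378.5,"y":0,"z":-360.5,"ax":0,"ay":58.4,"az":0},{"x":378.5,"y":0,"z":-360.5,"ax":0,"ay":58.4,"az":0}]' 1 40
python3 st.py
```

```text
time: 1.65
eef_pos: [0.445, 0.05, 0.3037]
eef_rot: [-0.524, 0.524, -0.475, 0.475]
wrist_force: [-0.4, 0.1, 0.7]
width: 0.0001
t 1.65 F [-0.36  0.12  0.7 ] w 5.470825614036191e-05 tip [0.445  0.05   0.2311]
q [-0.003 -0.293  1.889  0.     1.546 -0.101]
[[ 9.810e-02 -5.000e-04  9.952e-01]
 [-9.952e-01  3.000e-04  9.810e-02]
 [-4.000e-04 -1.000e+00 -5.000e-04]]
to key (tool x,y,z mm): [  0.9 160.1   0.2]
to key (tool x,y,z mm): [ 50.8 160.1   0. ]
to key (tool x,y,z mm): [1.006e+02 1.600e+02 1.000e-01]
to key (tool x,y,z mm): [150.8 160.    0. ]
```

```bash
python3 -m creep '[{"x":0.5,"y":50,"z":0,"ax":0,"ay":0,"az":0},{"x":0.9,"y":100,"z":0,"ax":0,"ay":0,"az":0},{"x":0.9,"y":135,"z":0,"ax":0,"ay":0,"az":0},{"x":0.9,"y":148,"z":0,"ax":0,"ay":0,"az":0},{"x":0.9,"y":150,"z":0,"ax":0,"ay":0,"az":0},{"x":0.9,"y":150,"z":0,"ax":0,"ay":0,"az":0}]'
python3 st.py
python3 - <<'E'
from h import *
for n in("wrist","scene"):
    p,d=grab_frame(n); cv2.imwrite(f"pics/{n}1.png",p[:,:,::-1])
print(manip.read_state()['wrist_force'])
E
```

```text
time: 2.4
eef_pos: [0.4462, 0.0492, 0.1555]
eef_rot: [0.525, -0.524, 0.474, -0.475]
wrist_force: [-0.2, -0.4, -0.7]
width: 0.0
t 2.4 F [-0.18 -0.42 -0.74] w 4.1233721430075e-08 tip [0.4464 0.0492 0.0829]
q [-0.004 -0.162  2.057  0.     1.244 -0.104]
[[ 9.910e-02  2.400e-03  9.951e-01]
 [-9.951e-01  0.000e+00  9.910e-02]
 [ 2.000e-04 -1.000e+00  2.300e-03]]
to key (tool x,y,z mm): [-0.1 11.9 -1.2]
to key (tool x,y,z mm): [49.8 11.9 -1.4]
to key (tool x,y,z mm): [99.7 11.9 -1.5]
to key (tool x,y,z mm): [149.8  11.9  -1.5]
[-0.1821576  -0.54441314 -0.57283293]
```

View pics/wrist1.png

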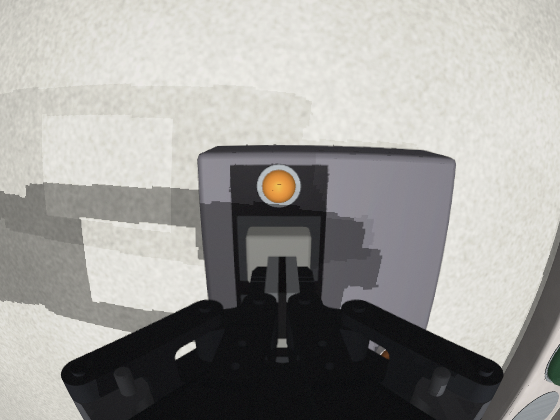

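View pics/scene1.png

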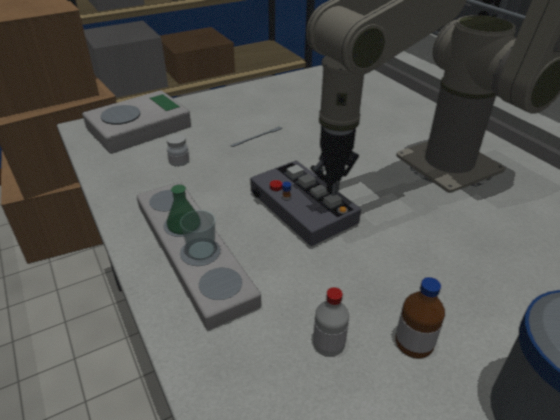

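Wrist view: shut fingertips (about (282,290)) are centred across the first key (about (278,250)), with the lamp ahead at (279,186). The scene view shows the gripper over the lamp-end key and clear of everything.

```bash
python3 st.py | head -6; python3 -m creep '[{"x":0,"y":5,"z":0,"ax":0,"ay":0,"az":0},{"x":0,"y":7,"z":0,"ax":0,"ay":0,"az":0},{"x":0,"y":7,"z":0,"ax":0,"ay":0,"az":0},{"x":0,"y":7,"z":0,"ax":0,"ay":0,"az":0}]'; python3 st.py
```

```text
t 2.5 F [-0.18 -0.54 -0.57] w 0.00014192149499020875 tip [0.4465 0.049  0.083 ]
q [-0.005 -0.163  2.057  0.     1.244 -0.104]
[[ 9.870e-02  2.900e-03  9.951e-01]
 [-9.951e-01 -0.000e+00  9.870e-02]
 [ 3.000e-04 -1.000e+00  2.900e-03]]
to key (tool x,y,z mm): [-0.3 12.  -1.3]
time: 3.0
eef_pos: [0.4452, 0.0488, 0.1469]
eef_rot: [-0.524, 0.524, -0.475, 0.475]
wrist_force: [-0.3, -0.2, 0.3]
width: -0.0003
t 3.0 F [-0.26 -0.23  0.29] w -0.00030990459877069704 tip [0.4452 0.0488 0.0743]
q [-0.005 -0.151  2.065 -0.     1.228 -0.104]
[[ 9.850e-02 -1.000e-04  9.951e-01]
 [-9.951e-01 -0.000e+00  9.850e-02]
 [ 0.000e+00 -1.000e+00 -1.000e-04]]
to key (tool x,y,z mm): [-0.3  3.3  0.1]
to key (tool x,y,z mm): [49.6  3.3 -0.2]
to key (tool x,y,z mm): [99.4  3.3 -0.2]
to key (tool x,y,z mm): [149.6   3.3  -0.2]
```

```bash
python3 -m creep '[{"x":0,"y":2,"z":0,"ax":0,"ay":0,"az":0},{"x":0,"y":3,"z":0,"ax":0,"ay":0,"az":0},{"x":0,"y":4,"z":0,"ax":0,"ay":0,"az":0},{"x":0,"y":4,"z":0,"ax":0,"ay":0,"az":0},{"x":0,"y":4,"z":0,"ax":0,"ay":0,"az":0}]'; python3 st.py|head -1;  python3 -m creep '[{"x":0,"y":0.7,"z":0,"ax":0,"ay":0,"az":0},{"x":0,"y":0.7,"z":0,"ax":0,"ay":0,"az":0},{"x":0,"y":0.7,"z":0,"ax":0,"ay":0,"az":0}]'; python3 st.py|head -1
```

```text
time: 3.62
eef_pos: [0.4452, 0.0489, 0.143]
eef_rot: [-0.524, 0.524, -0.475, 0.475]
wrist_force: [-1.1, -0.5, 1.6]
width: -0.0004
t 3.625 F [-1.14 -0.5   1.62] w -0.000436739187665959 tip [0.4452 0.0489 0.0704]
time: 4.0
eef_pos: [0.4452, 0.0489, 0.1422]
eef_rot: [0.524, -0.524, 0.475, -0.475]
wrist_force: [-0.9, 0.6, 2.1]
width: 0.0001
t 4.0 F [-0.93  0.59  2.12] w 0.00010625907970772694 tip [0.4452 0.0489 0.0696]
```

Key 1 gives at about 1.6–2.1 N with roughly 1.4 mm travel, so it is up. Moving to key 2.

```bash
python3 -m creep '[{"x":0,"y":-8,"z":0,"ax":0,"ay":0,"az":0},{"x":5,"y":-15,"z":0,"ax":0,"ay":0,"az":0},{"x":27,"y":-16,"z":0,"ax":0,"ay":0,"az":0},{"x":45,"y":-16,"z":0,"ax":0,"ay":0,"az":0},{"x":49.7,"y":-14,"z":0,"ax":0,"ay":0,"az":0},{"x":49.7,"y":-8,"z":0,"ax":0,"ay":0,"az":0},{"x":49.7,"y":-4,"z":0,"ax":0,"ay":0,"az":0},{"x":49.7,"y":-2,"z":0,"ax":0,"ay":0,"az":0},{"x":49.7,"y":-1,"z":0,"ax":0,"ay":0,"az":0},{"x":49.7,"y":0,"z":0,"ax":0,"ay":0,"az":0},{"x":49.7,"y":0,"z":0,"ax":0,"ay":0,"az":0},{"x":49.7,"y":0,"z":0,"ax":0,"ay":0,"az":0}]'; python3 st.py|head -6;
```

```text
time: 5.5
eef_pos: [0.4502, -0.0005, 0.1423]
eef_rot: [0.524, -0.524, 0.475, -0.475]
wrist_force: [0.1, 0.5, 0.8]
width: -0.0002
t 5.5 F [0.09 0.54 0.84] w -0.00018718965952120215 tip [ 0.4502 -0.0006  0.0697]
q [-0.115 -0.138  2.062 -0.     1.217 -0.214]
[[ 9.860e-02  2.000e-04  9.951e-01]
 [-9.951e-01 -0.000e+00  9.860e-02]
 [ 1.000e-04 -1.000e+00  2.000e-04]]
to key (tool x,y,z mm): [-50.   -1.3  -0.1]
```

```bash
python3 -m creep '[{"x":0,"y":1,"z":0,"ax":0,"ay":0,"az":0},{"x":0,"y":1,"z":0,"ax":0,"ay":0,"az":0}]'|grep -E "pos|force";  python3 -m creep '[{"x":0,"y":1,"z":0,"ax":0,"ay":0,"az":0},{"x":0,"y":1.7,"z":0,"ax":0,"ay":0,"az":0},{"x":0,"y":1.7,"z":0,"ax":0,"ay":0,"az":0}]'|grep -E "pos|force"; python3 -m creep '[{"x":0,"y":0.5,"z":0,"ax":0,"ay":0,"az":0},{"x":0,"y":0.5,"z":0,"ax":0,"ay":0,"az":0}]'|grep -E "pos|force"
```

```text
eef_pos: [0.4501, -0.0006, 0.1412]
wrist_force: [-0.1, -0.2, -0.2]
eef_pos: [0.45, -0.0005, 0.1394]
wrist_force: [-0.7, -0.1, 0.1]
eef_pos: [0.4501, -0.0006, 0.1389]
wrist_force: [0.7, -0.8, -0.5]
```

```bash
python3 -m creep '[{"x":0,"y":0.4,"z":0,"ax":0,"ay":0,"az":0},{"x":0,"y":0.4,"z":0,"ax":0,"ay":0,"az":0},{"x":0,"y":0.4,"z":0,"ax":0,"ay":0,"az":0}]'|grep -E "pos|force"; python3 st.py | head -1
```

```text
eef_pos: [0.4502, -0.0006, 0.1387]
wrist_force: [-0.6, 0.9, 0.9]
t 6.75 F [-0.65  0.87  0.91] w 7.428971322449512e-05 tip [ 0.4502 -0.0006  0.0661]
```

```bash
python3 -m creep '[{"x":0,"y":0.3,"z":0,"ax":0,"ay":0,"az":0},{"x":0,"y":0.3,"z":0,"ax":0,"ay":0,"az":0}]'|grep -E "pos|force";python3 -m creep '[{"x":0,"y":0,"z":0,"ax":0,"ay":0,"az":0}]'|grep -E "pos|force"
```

```text
eef_pos: [0.4502, -0.0006, 0.1384]
wrist_force: [-2.7, 0.5, 3.9]
eef_pos: [0.4502, -0.0006, 0.1384]
wrist_force: [-1.0, -0.0, 3.9]
```

Key 2: nothing until tip z≈66, then 3.9 N with hardly any give. It is the latched one and has not been released. On to key 3.

```bash
python3 -m creep '[{"x":0,"y":-8,"z":0,"ax":0,"ay":0,"az":0},{"x":0,"y":-18,"z":0,"ax":0,"ay":0,"az":0},{"x":25,"y":-20,"z":0,"ax":0,"ay":0,"az":0},{"x":45,"y":-20,"z":0,"ax":0,"ay":0,"az":0},{"x":49.8,"y":-18,"z":0,"ax":0,"ay":0,"az":0},{"x":49.8,"y":-12,"z":0,"ax":0,"ay":0,"az":0},{"x":49.8,"y":-8,"z":0,"ax":0,"ay":0,"az":0},{"x":49.8,"y":-6,"z":0,"ax":0,"ay":0,"az":0},{"x":49.8,"y":-5,"z":0,"ax":0,"ay":0,"az":0},{"x":49.8,"y":-3.9,"z":0,"ax":0,"ay":0,"az":0},{"x":49.8,"y":-3.9,"z":0,"ax":0,"ay":0,"az":0},{"x":49.8,"y":-3.9,"z":0,"ax":0,"ay":0,"az":0}]'; python3 -m creep '[{"x":0,"y":0.2,"z":0,"ax":0,"ay":0,"az":0}]'|grep -E "pos|force"; python3 st.py|head -5;
```

```text
time: 8.62
eef_pos: [0.4552, -0.0501, 0.1424]
eef_rot: [0.524, -0.524, 0.475, -0.475]
wrist_force: [0.1, 0.4, 1.4]
width: 0.0001
eef_pos: [0.4552, -0.0501, 0.1422]
wrist_force: [0.1, 0.6, 2.1]
t 8.75 F [0.05 0.55 2.11] w -8.042981814694417e-05 tip [ 0.4552 -0.0501  0.0696]
q [-0.222 -0.115  2.042  0.     1.215 -0.32 ]
[[ 9.850e-02  4.000e-04  9.951e-01]
 [-9.951e-01  0.000e+00  9.850e-02]
 [ 0.000e+00 -1.000e+00  4.000e-04]]
```

Key 3 gives at about 2 N with the tip at 69.6 mm, so it is up. Next, key 4.

```bash
python3 -m creep '[{"x":0,"y":-8,"z":0,"ax":0,"ay":0,"az":0},{"x":5,"y":-15,"z":0,"ax":0,"ay":0,"az":0},{"x":27,"y":-16,"z":0,"ax":0,"ay":0,"az":0},{"x":45,"y":-16,"z":0,"ax":0,"ay":0,"az":0},{"x":50,"y":-14,"z":0,"ax":0,"ay":0,"az":0},{"x":50,"y":-8,"z":0,"ax":0,"ay":0,"az":0},{"x":50,"y":-4,"z":0,"ax":0,"ay":0,"az":0},{"x":50,"y":-2,"z":0,"ax":0,"ay":0,"az":0},{"x":50,"y":-1,"z":0,"ax":0,"ay":0,"az":0},{"x":50,"y":0,"z":0,"ax":0,"ay":0,"az":0},{"x":50,"y":0,"z":0,"ax":0,"ay":0,"az":0},{"x":50,"y":0,"z":0,"ax":0,"ay":0,"az":0}]';python3 -m creep '[{"x":0,"y":0.2,"z":0,"ax":0,"ay":0,"az":0}]'|grep -E "pos|force"; python3 st.py|head -5;
```

```text
time: 10.25
eef_pos: [0.4601, -0.0998, 0.1422]
eef_rot: [0.524, -0.524, 0.475, -0.475]
wrist_force: [-0.4, 0.2, 1.8]
width: 0.0001
eef_pos: [0.4601, -0.0999, 0.142]
wrist_force: [0.2, 1.8, 1.6]
t 10.375 F [0.24 1.8  1.61] w 9.366497916454013e-05 tip [ 0.4601 -0.0999  0.0694]
q [-0.323 -0.078  2.007  0.     1.212 -0.422]
[[ 9.850e-02  4.000e-04  9.951e-01]
 [-9.951e-01 -0.000e+00  9.850e-02]
 [ 0.000e+00 -1.000e+00  4.000e-04]]
```

All four are tapped: key 4 also gives, at 1.6–1.8 N. Lift off, return over key 2 and press.

```bash
python3 -m creep '[{"x":0,"y":-10,"z":0,"ax":0,"ay":0,"az":0},{"x":0,"y":-22,"z":0,"ax":0,"ay":0,"az":0},{"x":-30,"y":-25,"z":0,"ax":0,"ay":0,"az":0},{"x":-70,"y":-25,"z":0,"ax":0,"ay":0,"az":0},{"x":-95,"y":-25,"z":0,"ax":0,"ay":0,"az":0},{"x":-99.8,"y":-22,"z":0,"ax":0,"ay":0,"az":0},{"x":-99.8,"y":-12,"z":0,"ax":0,"ay":0,"az":0},{"x":-99.8,"y":-4,"z":0,"ax":0,"ay":0,"az":0},{"x":-99.8,"y":1,"z":0,"ax":0,"ay":0,"az":0},{"x":-99.8,"y":2.5,"z":0,"ax":0,"ay":0,"az":0},{"x":-99.8,"y":2.5,"z":0,"ax":0,"ay":0,"az":0}]'; python3 st.py|head -1
python3 -m creep '[{"x":0,"y":1.2,"z":0,"ax":0,"ay":0,"az":0},{"x":0,"y":2,"z":0,"ax":0,"ay":0,"az":0},{"x":0,"y":2.6,"z":0,"ax":0,"ay":0,"az":0},{"x":0,"y":3,"z":0,"ax":0,"ay":0,"az":0},{"x":0,"y":3.4,"z":0,"ax":0,"ay":0,"az":0},{"x":0,"y":3.4,"z":0,"ax":0,"ay":0,"az":0}]'; python3 st.py|head -1
```

```text
time: 11.75
eef_pos: [0.4501, -0.0008, 0.1393]
eef_rot: [-0.524, 0.524, -0.475, 0.475]
wrist_force: [1.1, -0.4, -0.4]
width: -0.0001
t 11.75 F [ 1.14 -0.41 -0.36] w -0.00014897648578049842 tip [ 0.4501 -0.0008  0.0667]
time: 12.5
eef_pos: [0.4504, -0.0007, 0.1361]
eef_rot: [0.524, -0.524, 0.474, -0.475]
wrist_force: [0.6, -1.5, 4.1]
width: 0.0001
t 12.5 F [ 0.59 -1.55  4.15] w 7.435639890858775e-05 tip [ 0.4505 -0.0007  0.0635]
```

```bash
python3 -m creep '[{"x":0,"y":0.5,"z":0,"ax":0,"ay":0,"az":0},{"x":0,"y":0.5,"z":0,"ax":0,"ay":0,"az":0}]'|grep -E "pos|force"
python3 -m creep '[{"x":0,"y":-3,"z":0,"ax":0,"ay":0,"az":0},{"x":0,"y":-8,"z":0,"ax":0,"ay":0,"az":0},{"x":0,"y":-20,"z":0,"ax":0,"ay":0,"az":0},{"x":0,"y":-60,"z":0,"ax":0,"ay":0,"az":0},{"x":0,"y":-120,"z":0,"ax":0,"ay":0,"az":0},{"x":20,"y":-160,"z":-30,"ax":0,"ay":0,"az":0},{"x":-30,"y":-170,"z":-60,"ax":0,"ay":0,"az":0},{"x":-80,"y":-180,"z":-60,"ax":0,"ay":0,"az":0},{"x":-140,"y":-180,"z":-60,"ax":0,"ay":0,"az":0},{"x":-200,"y":-180,"z":-60,"ax":0,"ay":0,"az":0},{"x":-220,"y":-180,"z":-60,"ax":0,"ay":0,"az":0},{"x":-220,"y":-180,"z":-60,"ax":0,"ay":0,"az":0}]'
python3 - <<'E'
from h import *
p,d=grab_frame("top"); W=cloud("top",d); cv2.imwrite("pics/top2.png",p[:,:,::-1])
p2,d2=grab_frame("scene"); cv2.imwrite("pics/scene2.png",p2[:,:,::-1])
W0=cloud("top",np.load("pics/top0.npy"))
for u,v in((270,284),(292,282),(314,280),(337,277)):
    print((np.median(W0[v-3:v+4,u-3:u+4,2])*1000).round(1),(np.median(W[v-3:v+4,u-3:u+4,2])*1000).round(1))
E
```

```text
eef_pos: [0.4504, -0.0007, 0.1356]
wrist_force: [1.9, -1.9, 3.9]
time: 14.25
eef_pos: [0.3677, 0.2136, 0.3154]
eef_rot: [-0.524, 0.525, -0.474, 0.474]
wrist_force: [-0.2, 0.0, -0.5]
width: -0.0004
69.8 70.4
65.3 70.7
70.5 70.8
70.2 70.7
```

View pics/top2.png

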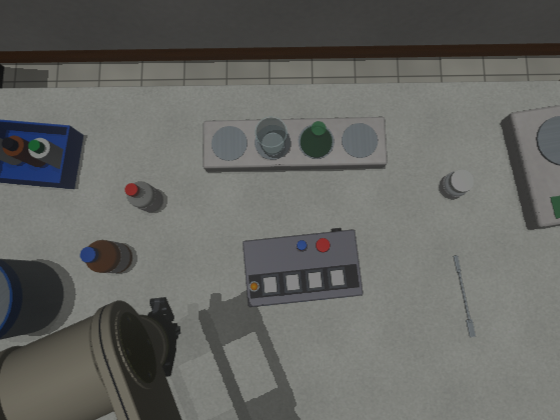

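View pics/scene2.png

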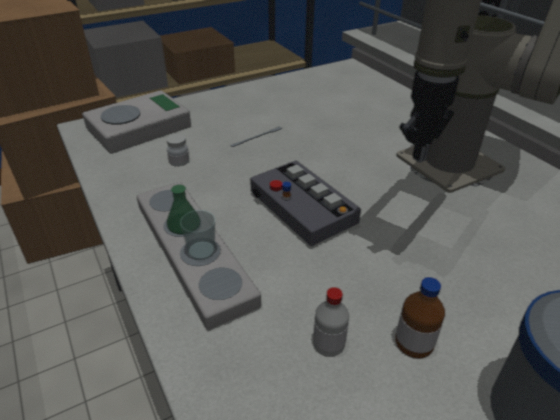

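The pictures show all four keys level, at (270,284) to (337,277) in the top view, with heights of 70.4–70.8 mm. The bystanders are at the same pixels as before, and the arm is clear of everything.

```bash
python3 -c "
from bench import manip
print(manip.hand_in())"
```

```text
the job is handed in; nothing more can be done
None
```

The latched key was the second from the amber lamp. It is now released, all four keys stand level, and the job is handed in.

- **Taps:** I tapped all four keys with shut fingertips, in order from the lamp's end. Keys 1, 3 and 4 gave at about 1.6–2.1 N, going in about 1.5 mm, well under half their travel. Key 2 met nothing until 5 mm lower, then took 3.9 N with hardly any give.
- **Release:** After lifting off key 4, I went back to key 2, pressed it about 3 mm below its latched height, and drew the arm well clear.
- **Last checks:** In the top camera, the four keys read 70.4, 70.7, 70.8 and 70.7 mm; key 2 read 65.3 mm at the start. The glassware and other things look unmoved in the top and scene pictures. The arm's last move ended at 14.25 s.
- **Disagreement:** The force on the final press read about 4 N, where about 5 N was expected. Wrist force noise was about 0.5–1 N, and the measured heights confirm the release.

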